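# Close the canister and hang it on the spring balance

## Robot

A 6-joint arm with a two-finger parallel gripper is mounted at the origin on the work surface. World frame = base frame: x ahead of the robot, y to its left, z up, the work surface at z = 0. Lengths are in m, angles in rad, forces in N, time in s.
With the tool pointing down it reaches from about 0.325 to 0.775 m from the base axis. Payload 5.5 kg.
Tool frame: the origin (TCP) lies on the centre line of the jaws, within the pads' length; the fingertips stand 8 mm ahead of it and the grasp point (between the pads) lies 11 mm behind it (env.nose_length is the distance from the TCP to the fingertips, in m); z points along the fingers, y is the direction in which the jaws open and shut (so a half turn about z gives the same grasp; the last joint's range is limited). The gripper opens to 85 mm and grips with 20 to 120 N. Pads are 22 mm wide; open, the fingers measure 114 mm over their backs; the gripper's body (76 mm by 85 mm) begins 54 mm behind the grasp point. The pads swing forward as they close: fully open they stand 13 mm farther back than shut.
Start: joints at [-1.238, 0.091, 1.231, -0, 1.82, -0.057], TCP at [0.228, -0.555, 0.239] pointing down, gripper open.
Joint ranges: [-2.87, 2.87], [-0.86, 2.18], [0.17, 2.46], [-1.51, 4.65], [0.06, 2.69], [-2.65, 2.65]. Speed limits (rad/s): [2.57, 2.57, 3.01, 3.14, 3.14, 3.14].

## Interface

Orientations are given as a unit quaternion [w, x, y, z].
In Python, from bench import env gives the robot as it stands. The module is installed in compiled form; this text tells all that it offers.
- The arm moves only by the shell command python3 -m inch 'ROWS'. ROWS is JSON, a list that holds one entry, the list of rows, each a list of 5 numbers: the opening, from 0 (shut) to 1 (fully open), then the shift along the world's x, y, z in units of 20 cm (1.0 is 20 cm), then the turn about the world's z in units of 90 degrees (1.0 is 90 degrees). A call has 1 to 5 rows; each row is the pose to reach, as a shift and turn from the pose measured when the call began; what a row does not reach only later rows make up. A row lasts 1/10 s, in which the tool goes at most 50 mm and 8.59 degrees, less where a joint would pass 70% of its speed; a pose out of reach is approached as far as the arm can. A call with a number of a shift or a turn outside -1 to 1 is refused whole. A call with a gripper value outside its range is refused whole. The fingers move at their own pace and stop on an object; the grip force is fixed at half the most. Time passes only in rows, so rows that repeat a pose let the fingers close. It gives the time, the measured TCP pose, the force and the opening at its end, in the units of the state.
- env.observe(): the state, without advancing time (a new reading comes with each control period).
- env.camera(name): name is "side" or "top" or "wrist"; returns (picture, depth): 384x512x3 uint8, red, green, blue; 384x512 float32, m along the optical axis (not along the pixel's ray), 0 where there is no reading.
- env.camera_info(name): a dict with "mtx" (3x3 intrinsics, pixels), "extrinsics" (4x4, takes a point from world to camera coordinates); the wrist camera has in their place "tool_from_camera" (4x4, takes a point from camera to tool coordinates, whose origin is the TCP and whose axes are the flange's). Camera axes: x right, y up, looking along -z (the intrinsics and any distortion apply to the point x, -y, -z); pixel columns grow to the right and rows downward; lengths in m; the calibration is good to about 2 mm. The wrist camera is an equidistant fisheye: a pixel r from the principal point sees the ray r / f radians off the axis. A picture is of the moment at which its call begins: read the wrist's pose just before it. camera_info takes no time and is no camera call.
- env.job_done(): hands the job in, once; it reports no verdict.
The state is a dict: "t": time; "joint_positions": joint angles; "joint_velocities": joint speeds; "tau": joint torques, N m; "position": TCP position; "ee_rot": TCP orientation; "ft_force": force on the tool from outside, world axes, zero at the start; "ft_torque": the same for the moment, N m; "grip_width": finger opening in m.
Only numpy, scipy, OpenCV 4.12 (cv2) and the standard library are available. Lean on these libraries where they do the work, as an engineer would, in place of code of your own. Each camera call takes 0.05 s, during which the arm holds its last target.

## Task

Screw the lid of the steel canister clockwise, by the bar on top of it, until you feel it bite on its gasket and come up snug (about 0.6 to 0.8 N m), without overtightening it, while the canister stands in its square nest. Then carry the closed canister by that bar to the spring balance and hang the bar on the two-pronged hook, lowering it gently so that the hook sinks under the weight without being driven down near the end of its travel; let go and leave it hanging level and still. Do not knock any other thing about.

Things in the scene. Friction and masses are not known exactly. Their poses are not given: they have to be found in the camera images.
- bar_mid (a point): centre of the lid's grip bar, the place to grasp, on the lid's axis. Level steel bar of square section, 110 mm long along the point's x, 12 mm thick (y), 10 mm high (z up). It stands on two posts on the lid, leaving a window under it 92 mm wide and 42 mm high, down to the lid's top (108 mm disc). The lid turns with the bar and sinks 1 mm per rad.
- canister: the round steel canister with a square foot 100 x 100 x 22 mm, 94 mm wide above that; origin at the centre of its underside, z up. The bar's centre is 143 mm above the underside when closed. Canister and lid together weigh 0.45 to 0.6 kg.
- nest_mid (a point): the fixed white square nest that stops the canister from turning: this point is the centre of its floor, 6 mm above the table; pocket 103.5 mm square with a rim 14 mm above that floor; x and y run along the pocket's sides. Outside 136 mm square. The canister lifts straight out.
- lid (a joint): how far the lid is screwed on, rad: negative while it runs free (drag about 0.08 N m), 0 where it meets the gasket, its end. Grows as the lid is turned clockwise seen from above. Starts at -2.0 to -0.9, so more than one grasp is usual.
- seal (a joint): how far the lid has been turned on past the gasket, rad; 0 until it meets it. The torque needed jumps to about 0.4 N m there, then rises by 1.4 N m per rad (held still it reads some 0.1 to 0.2 less). The lid stays where it is left up to 0.28 rad and eases back to that from beyond. Snug is about 0.15 to 0.3; under 0.12 is loose, over 0.6 overtight.
- saddle (a point): middle of the hook's seat, on the level top of its two prongs, 215 mm above the table unloaded. The prongs point along this point's -x (roughly to the robot), 7 mm wide, 8 mm thick, centre lines 31 mm either side (y). Each seat is 38 mm long (x) between an upturned tip and a rear bump, both 9 mm high; the tips end 26 mm in front of the point.
- scale: the fixed bench spring balance with the two-pronged hook; origin on the table under the seat's middle, x and y as the seat's. Its column and the crossbar carrying the prongs are 85 mm behind (+x); nothing stands above the prongs. To hang the canister, bring its bar in from the front, across the prongs (along y), prongs through the window under the bar, then lower.
- fork (a joint): how far the hook has sunk, m: 0 unloaded, sinks 1 mm per 0.25 N, lightly damped; end of travel 0.050. The hanging canister alone sinks it 17 to 25 mm.
- mould_a: a white perforated plastic half-cup mould, open side up, 92 mm wide, 46 mm high; origin at the centre of its underside
- mould_b: a second such mould, the same size; origin at the centre of its underside
- dishes: a stack of four white round dishes, 92 mm wide, 51 mm high; origin at the centre of its underside
- jar: a plain clear jar with a white cap and no handle, 72 mm wide, 85 mm high; origin at the centre of its underside
- forceps: steel forceps lying flat, about 160 mm long, 8 mm high; origin at the middle of the underside
- beaker: a small open steel beaker, 74 mm wide, 75 mm high; origin at the centre of its underside

How it is judged:
On the way, in this order (a step that is already met when the one before it is completed fails the run):
1. the lid is snug on its gasket while the canister stands in the nest (value of joint seal above 0.12 rad and value of joint lid above -0.15 rad and distance between canister and nest_mid below 0.015 m), for 0.2 s.
2. the bar rests on both seats of the hook, and the hook has sunk under the weight (value of joint fork above 0.01 m and horizontal distance between bar_mid and saddle below 0.03 m and z of bar_mid in the frame of saddle between 0 and 0.012 m), for 0.3 s.
At the end, for the whole second after the job is handed in: The lid is snug (0.12 rad or more past the gasket, not backed off); the canister hangs by its bar on both seats of the hook (bar within 30 mm of their middle), the hook sunk over 10 mm; level within 0.15 rad and at rest (under 30 mm/s, 0.3 rad/s; hook under 20 mm/s) (all of step 2 and value of joint seal above 0.12 rad and value of joint lid above -0.15 rad and linear speed of canister below 0.03 m/s and angular speed of canister below 0.3 rad/s and angle between canister's own z axis and vertical below 0.15 rad and velocity of joint fork between -0.02 and 0.02 m/s); the robot touches nothing.
It fails at once if the lid is overtightened (more than 0.6 rad past the gasket) (value of joint seal above 0.6 rad).
It fails at once if the hook is driven or dropped almost to the end of its travel (sunk more than 44 mm) (value of joint fork above 0.044 m).
It fails at once if another thing on the table is knocked about (moved more than 40 mm) (distance of any of mould_a, mould_b, dishes, jar, forceps, beaker from where it was at the start of the episode above 0.04 m).
It also fails if it takes over 72 s, if anything falls off the work surface, if the arm or the gripper's body presses on something with over 40 N, if the wrist force passes 120 N, or if a joint passes its speed limit or range.

## Working session

There is one attempt and no reset: what is moved stays moved. The work goes in short steps, Python scripts to look and compute and a shell command to move; the robot and the scene stay as the last step left them, time stands still between calls to the robot, and variables do not carry over. Pictures are saved under pics/ and viewed, and the job is handed in when it is done.

```bash
mkdir -p pics; python3 - <<'E'
from bench import env
import cv2,numpy as np
print(env.observe())
for n in ["top","side"]:
    p,d=env.camera(n); cv2.imwrite(f"pics/{n}0.png",p[:,:,::-1]); np.savez(f"{n}0.npz",p=p,d=d)
    print(n,env.camera_info(n),(d>0).mean())
o=env.observe();p,d=env.camera("wrist"); cv2.imwrite("pics/wrist0.png",p[:,:,::-1]);print(env.camera_info("wrist"))
E
```

```text
{'t': 0.0, 'joint_positions': array([-1.23768288e+00,  9.19060217e-02,  1.23191508e+00, -3.74486262e-06,
        1.81978751e+00, -5.67286623e-02]), 'joint_velocities': array([-0.00112996,  0.00010908,  0.0004376 , -0.00031587, -0.00142162,
       -0.00061969]), 'tau': array([-5.84594527e-04, -4.58732665e+01, -4.18020523e+01, -1.37825596e-04,
        1.16652728e-02,  2.24066406e-05]), 'position': array([ 0.22791904, -0.55473559,  0.23810612]), 'ee_rot': array([-9.98119869e-04,  9.81062554e-01,  1.93688538e-01, -1.40649997e-04]), 'ft_force': array([ 0.0673575 ,  0.55302377, -0.13740006]), 'ft_torque': array([ 0.08268161, -0.04295473,  0.00905355]), 'grip_width': 0.08519006246006898}
top {'mtx': array([[405.33436605,   0.        , 252.69153224],
       [  0.        , 405.33436605, 188.32473404],
       [  0.        ,   0.        ,   1.        ]]), 'extrinsics': array([[-0.01272473, -0.99981587,  0.01436339, -0.01881974],
       [ 0.99486169, -0.01121617,  0.10062013, -0.49167116],
       [-0.1004405 ,  0.01556995,  0.99482123, -1.17706384],
       [ 0.        ,  0.        ,  0.        ,
[... 307 characters left out ...]
9748,  0.84741912, -0.22108637],
       [-0.28230078,  0.79914481,  0.53072954, -1.42197418],
       [ 0.        ,  0.        ,  0.        ,  1.        ]])} 0.9565277099609375
{'mtx': array([[297.31863964,   0.        , 257.13738035],
       [  0.        , 297.31863964, 188.96710721],
       [  0.        ,   0.        ,   1.        ]]), 'tool_from_camera': array([[ 3.68285863e-05,  9.50774984e-01,  3.09882121e-01,
         7.91403714e-02],
       [ 9.99999647e-01, -2.95248706e-04,  7.87029949e-04,
         2.51575905e-04],
       [ 8.39780682e-04,  3.09881983e-01, -9.50774659e-01,
        -1.33962073e-01],
       [ 0.00000000e+00,  0.00000000e+00,  0.00000000e+00,
         1.00000000e+00]])}
```

View pics/top0.png

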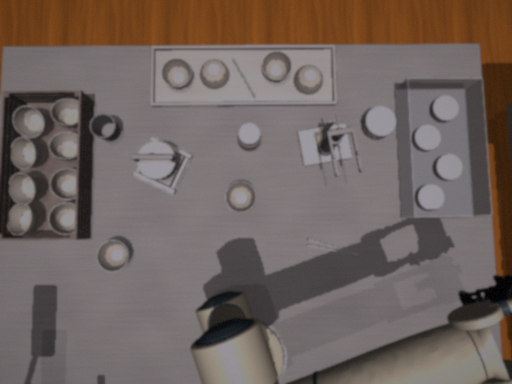

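View pics/side0.png

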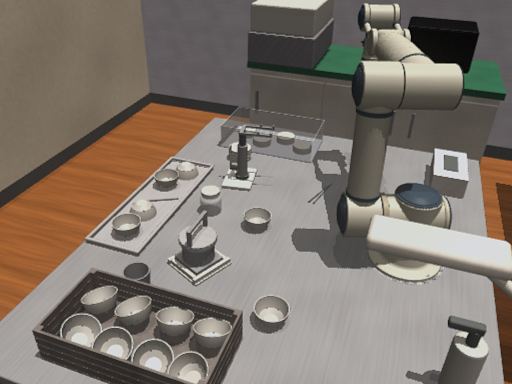

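View pics/wrist0.png

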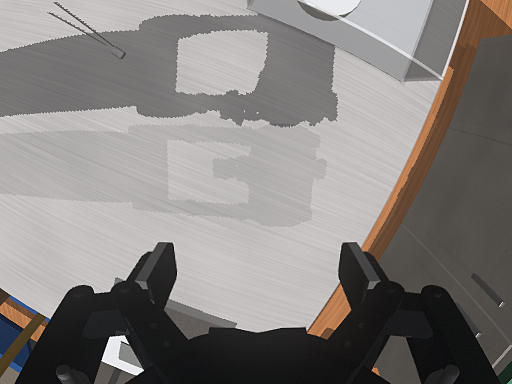

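Top view: canister in its nest near (158,160), its bar running roughly along image x. The scale is near (328,145) with prongs pointing down the image (towards the robot), and the beaker, moulds and dishes stand around. Now I'll measure from the depth images.

```bash
cat > h.py <<'E'
import numpy as np,cv2
from bench import env
def cloud(n,p,d):
    i=env.camera_info(n);K=i['mtx'];E=i['extrinsics']
    v,u=np.mgrid[:384,:512]
    X=np.stack([(u-K[0,2])/K[0,0]*d,-(v-K[1,2])/K[1,1]*d,-d],-1)
    return (X-E[:3,3])@E[:3,:3]
def proj(n,P):
    i=env.camera_info(n);K=i['mtx'];E=i['extrinsics']
    c=np.asarray(P)@E[:3,:3].T+E[:3,3]
    return np.stack([K[0,2]+K[0,0]*c[...,0]/-c[...,2],K[1,2]+K[1,1]*-c[...,1]/-c[...,2]],-1)
def load(n,s='0'):
    z=np.load(f'{n}{s}.npz');return z['p'],z['d'],cloud(n,z['p'],z['d'])
def rect(pts):
    r=cv2.minAreaRect(pts.astype(np.float32)*1000);return np.round(r[0],1),np.round(r[1],1),round(r[2],1)
E
python3 - <<'E'
from h import *
for n in["top","side"]:
    p,d,W=load(n);ok=d>0
    C=W[150:155,300:305] if n=="top" else W[200,240]
    tab=W[ok&(abs(W[...,2])<.012)]
    print(n,"table z",np.median(tab[:,2]))
    c0=W[160,155] if n=="top" else None
    # canister region
    m=ok&(np.hypot(W[...,0]-.56,W[...,1]-.235)<.12)
    for zz in np.arange(0,.3,.01):
        k=m&(W[...,2]>zz)&(W[...,2]<=zz+.01)
        if k.sum()>5: print(round(zz,2),k.sum(),rect(W[k][:,:2]))
    print('scale')
    for cx,cy in [(.57,-.2)]:
        m=ok&(np.hypot(W[...,0]-cx,W[...,1]-cy)<.13)
        for zz in np.arange(0.02,.4,.02):
            k=m&(W[...,2]>zz)&(W[...,2]<=zz+.02)
            if k.sum()>5: print(round(zz,2),k.sum(),rect(W[k][:,:2]))
for q in[(158,160),(328,145),(249,135),(240,195),(115,254),(380,121),(105,126),(178,74),(214,72),(276,67)]:
    print(q,np.round(load("top")[2][q[1],q[0]],3))
for n,(x0,y0,x1,y1) in dict(top=(120,60,400,220),side=(150,100,330,290)).items():
    p=load(n)[0][y0:y1,x0:x1,::-1];f=800/(x1-x0);f=min(f,600/(y1-y0))
    cv2.imwrite(f'pics/{n}0z.png',cv2.resize(p,None,fx=f,fy=f,interpolation=cv2.INTER_CUBIC));print(n,f)
E
```

```text
top table z 0.0009183104131131139
0.0 1714 (array([559.7, 235. ]), array([237.5, 236.6]), 44.6)
0.01 270 (array([566.9, 244.9]), array([135.4, 128.9]), 64.1)
0.02 379 (array([566.4, 246.2]), array([134.2, 126.5]), 64.7)
0.03 54 (array([552.3, 214.8]), array([36.2, 97.1]), 60.8)
0.04 19 (array([542.8, 212. ]), array([10.5, 58.2]), 54.1)
0.09 53 (array([562.4, 238.9]), array([ 95.1, 109.7]), 56.1)
0.1 980 (array([566.5, 243.9]), array([103.9, 107.7]), 85.3)
0.11 20 (array([565.2, 243.6]), array([96.3, 57. ]), 63.1)
0.13 11 (array([564.8, 243.1]), array([ 11.4, 102.8]), 0.8)
0.14 16 (array([560.9, 245.2]), array([107.4,   0.9]), 89.2)
0.15 181 (array([567. , 245.3]), array([109. ,  12.3]), 88.4)
scale
0.02 98 (array([ 622.8, -244.3]), array([ 79.1, 145. ]), 7.5)
0.04 63 (array([ 628.3, -237.6]), array([63.9, 23.5]), 4.7)
0.06 38 (array([ 628.5, -238.6]), array([64.6, 27.4]), 9.2)
0.08 34 (array([ 628.2, -239. ]), array([64.3, 27.1]), 7.7)
0.1 32 (array([ 628.2, -237.9]), array([64.4, 26.3]), 8.7)
0.12 29 (array([ 628.8, -237.9]), array([66.4, 26.7]), 6.7)
0.14 51 (array([ 629.5, -242.3]
[... 1614 characters left out ...]
]), array([65. , 22.6]), 1.1)
0.14 60 (array([ 627.7, -234.8]), array([64.6, 35.6]), 10.6)
0.16 33 (array([ 613.6, -238.5]), array([26.4, 18.1]), 10.1)
0.18 26 (array([ 610. , -241.2]), array([30.3, 25.1]), 53.6)
0.2 233 (array([ 583.3, -247.8]), array([155.6,  83.6]), 7.0)
0.22 10 (array([ 527.7, -254.8]), array([47.6, 72.7]), 12.3)
(158, 160) [0.565 0.239 0.105]
(328, 145) [ 0.601 -0.234  0.115]
(249, 135) [ 0.638 -0.015  0.086]
(240, 195) [0.474 0.013 0.003]
(115, 254) [0.303 0.384 0.006]
(380, 121) [ 0.685 -0.404  0.053]
(105, 126) [0.69  0.423 0.002]
(178, 74) [0.851 0.201 0.008]
(214, 72) [0.839 0.087 0.049]
(276, 67) [ 0.871 -0.102  0.006]
top 2.857142857142857
side 3.1578947368421053
```

```bash
true
```

```text
(no output)
```

View pics/top0z.png

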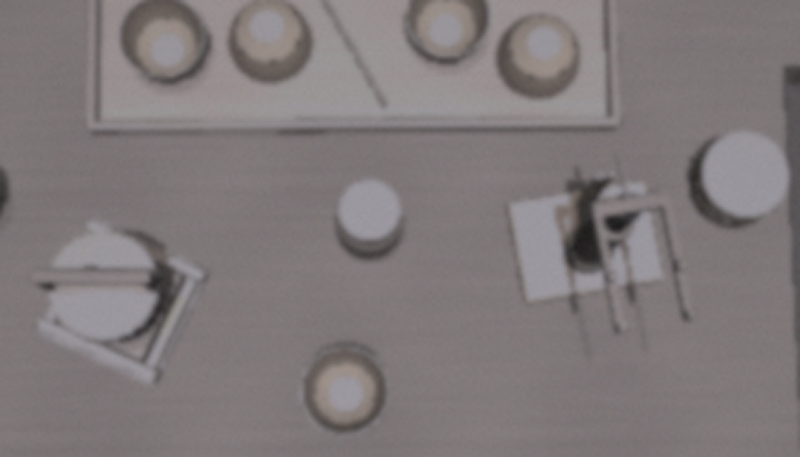

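View pics/side0z.png

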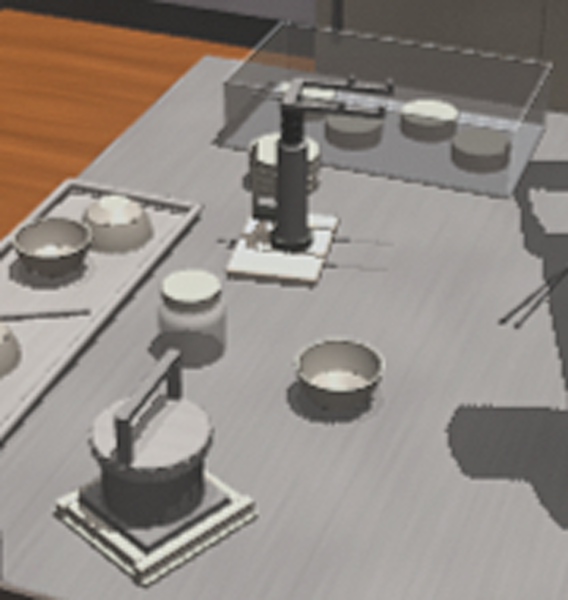

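```bash
python3 - <<'E'
from h import *
a=[]
for n in["top","side"]:
    p,d,W=load(n);ok=d>0
    m=ok&(np.hypot(W[...,0]-.566,W[...,1]-.246)<.09)&(W[...,2]>.152)&(W[...,2]<.162)
    P=W[m];e=np.linalg.svd(P[:,:2]-P[:,:2].mean(0))[2][0];print(n,'bar',P.mean(0),np.degrees(np.arctan2(e[1],e[0]))%180, np.median(P[:,2]))
    m=ok&(np.hypot(W[...,0]-.56,W[...,1]+.25)<.14)&(W[...,2]>.200)&(W[...,2]<.235)
    P=W[m];th=np.radians(8.5);R=np.array([[np.cos(th),np.sin(th)],[-np.sin(th),np.cos(th)]])
    Q=(P[:,:2]-[.53,-.255])@R.T
    img=np.zeros((400,400,3),np.uint8)
    for q,z in zip(Q,P[:,2]):
        c=(0,255,0) if z<.21 else (255,255,255) if z<.218 else (0,0,255)
        cv2.circle(img,(int(200+q[0]*1600),int(200-q[1]*1600)),2,c,-1)
    cv2.imwrite(f'pics/sc_{n}.png',img)
    for s in(-1,1):
        k=(abs(Q[:,1]-s*.031)<.012)&(Q[:,0]<.06)
        q=Q[k];f=np.polyfit(q[:,0],q[:,1],1);print(n,s,k.sum(),q[:,0].min(),f,np.sort(q[:,0])[:6],np.median(P[k,2]))
E
python3 -c "
import cv2,numpy as np
cv2.imwrite('pics/sc.png',np.hstack([cv2.imread('pics/sc_top.png'),cv2.imread('pics/sc_side.png')]))"
```

```text
top bar [0.56648385 0.24744678 0.15617476] 88.44379869510182 0.15626086954144353
top -1 129 -0.024411585066491298 [ 0.00456608 -0.03452089] [-0.02441159 -0.0238874  -0.02375411 -0.02370584 -0.02297243 -0.02171993] 0.21503749965394314
top 1 124 -0.024959895514082096 [0.01142459 0.02706049] [-0.0249599  -0.02467265 -0.02462904 -0.02445793 -0.02394829 -0.02346258] 0.21537545351764886
side bar [0.56524975 0.24952448 0.15511306] 89.0160618701116 0.15515545690513022
side -1 75 -0.024847895212815527 [-0.01204166 -0.03255315] [-0.0248479  -0.02390191 -0.02385853 -0.02374199 -0.02360897 -0.02143464] 0.21121964738444512
side 1 81 -0.026232765330050527 [0.01790264 0.02900901] [-0.02623277 -0.02326777 -0.02320465 -0.02317079 -0.02309767 -0.02266911] 0.21175985722622126
```

View pics/sc.png

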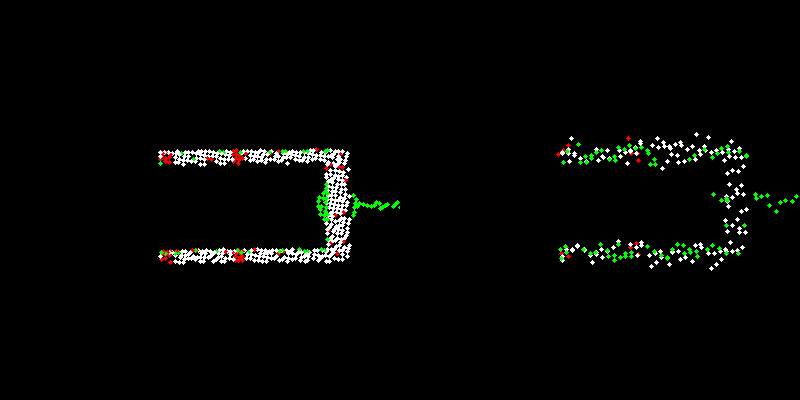

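Top-depth plan view: both prongs, upturned tips and bumps come out clearly, giving saddle ≈ (0.531, -0.258), yaw ≈ 9°. The bar is at (0.566, 0.2475, 0.151), direction ≈ 88.6°, so both match the given sizes. Moving to the canister.

```bash
python3 -m inch '[[[1,0.08,0.2,0.06,0.09],[1,0.17,0.4,0.12,0.18],[1,0.25,0.6,0.18,0.27],[1,0.33,0.8,0.24,0.36],[1,0.42,1,0.3,0.45]]]'
python3 -m inch '[[[1,0.08,0.2,0,0.09],[1,0.17,0.4,0,0.18],[1,0.25,0.6,0,0.27],[1,0.33,0.8,0,0.27],[1,0.42,1,0,0.27]]]'
python3 -m inch '[[[1,0.08,0.2,0,0],[1,0.17,0.4,0,0],[1,0.25,0.6,0,0],[1,0.33,0.8,0,0],[1,0.42,1,0,0]]]'
cat >> h.py <<'E'
def yaw(o):
    from scipy.spatial.transform import Rotation as R
    w,x,y,z=o['ee_rot'];m=R.from_quat([x,y,z,w]).as_matrix();return np.degrees(np.arctan2(m[1,1],m[0,1])),m
def st():
    o=env.observe();y,m=yaw(o);print('t',round(o['t'],2),'p',np.round(o['position'],4),'jaw',round(y,2),'tilt',np.round(m[:,2],3),'F',np.round(o['ft_force'],1),'T',np.round(o['ft_torque'],2),'w',round(o['grip_width'],4),'j6',round(o['joint_positions'][5],3));return o
E
python3 -c "from h import *;st()"
```

```text
t: 0.65
position: [0.3121, -0.3531, 0.2986]
ee_rot: [-0.001, 0.852, 0.524, -0.0]
ft_force: [1.1, 0.1, 0.1]
grip_width: 0.0854
t: 1.15
position: [0.3962, -0.1514, 0.2985]
ee_rot: [-0.001, 0.723, 0.691, -0.0]
ft_force: [0.4, 0.4, -0.5]
grip_width: 0.0852
t: 1.65
position: [0.4804, 0.0504, 0.2985]
ee_rot: [-0.0, 0.723, 0.691, -0.0]
ft_force: [0.8, -0.3, 0.6]
grip_width: 0.0851
t 1.65 p [0.4804 0.0504 0.2985] jaw -2.56 tilt [-0.001  0.    -1.   ] F [ 0.8 -0.3  0.6] T [-0.04 -0.03  0.04] w 0.0851 j6 0.079
```

```bash
python3 -m inch '[[[1,0.09,0.2,-0.05,0.013],[1,0.18,0.4,-0.1,0.013],[1,0.27,0.6,-0.15,0.013],[1,0.35,0.8,-0.2,0.013],[1,0.428,0.985,-0.2,0.013]]]'
python3 - <<'E'
from h import *
o=st();p,d=env.camera("wrist");cv2.imwrite("pics/w1.png",p[:,:,::-1]);np.savez("w1.npz",p=p,d=d)
i=env.camera_info("wrist");K=i['mtx'];T=i['tool_from_camera'];_,m=yaw(o)
v,u=np.mgrid[:384,:512];x=u-K[0,2];y=v-K[1,2];r=np.hypot(x,y)+1e-9;th=r/K[0,0]
s=np.tan(th)/r
P=np.stack([x*s*d,-y*s*d,-d],-1)
W=(P@T[:3,:3].T+T[:3,3])@m.T+o['position']
k=(d>0)&(np.hypot(W[...,0]-.566,W[...,1]-.2475)<.08)&(W[...,2]>.145)&(W[...,2]<.165)
Q=W[k];print(k.sum(),Q.mean(0),np.median(Q[:,2]))
print(rect(Q[:,:2]))
e=np.linalg.svd(Q[:,:2]-Q[:,:2].mean(0))[2][0];print(np.degrees(np.arctan2(e[1],e[0]))%180)
E
```

```text
t: 2.15
position: [0.5658, 0.2493, 0.2558]
ee_rot: [-0.001, 0.715, 0.699, -0.002]
ft_force: [0.2, -0.5, 0.4]
grip_width: 0.0861
t 2.15 p [0.5658 0.2493 0.2558] jaw -1.36 tilt [-0.005 -0.001 -1.   ] F [ 0.2 -0.5  0.4] T [ 0.   -0.02 -0.04] w 0.0861 j6 0.384
1782 [0.56769736 0.25031473 0.15509374] 0.15516694481022564
(array([567.5, 246.2]), array([109.3,  11.9]), 89.1)
89.13442500482213
```

View pics/w1.png

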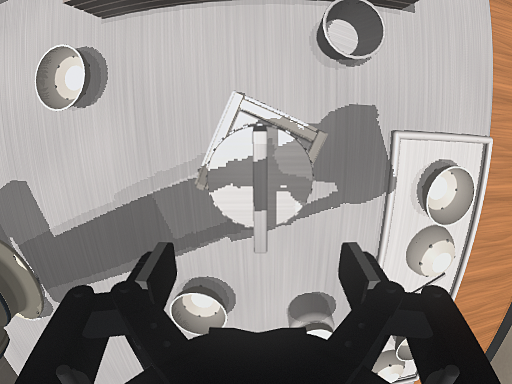

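The wrist view shows the bar vertical from (262,125) to (260,252), centred between the jaws. It measures 109.3 × 11.9 mm at (0.5675, 0.246), which agrees with the other views within 2 mm. Descending and closing.

```bash
python3 -m inch '[[[1,0.005,-0.011,-0.2,0],[1,0.005,-0.011,-0.4,0],[1,0.005,-0.011,-0.5,0],[0.6,0.005,-0.011,-0.575,0],[0.4,0.005,-0.011,-0.575,0]]]'
python3 -c "from h import *;st()"
python3 -m inch '[[[0.2,0,0,0,0],[0,0,0,0,0],[0,0,0,0,0],[0,0,0,0,0],[0,0,0,0,0]]]'
python3 -c "from h import *;st()"
```

```text
t: 2.7
position: [0.5667, 0.2516, 0.1363]
ee_rot: [-0.004, 0.714, 0.7, -0.004]
ft_force: [-0.5, -0.7, 0.8]
grip_width: 0.0588
t 2.7 p [0.5667 0.2516 0.1363] jaw -1.15 tilt [-0.01 -0.   -1.  ] F [-0.5 -0.7  0.8] T [-0.    0.01 -0.01] w 0.0588 j6 0.381
t: 3.2
position: [0.5675, 0.2518, 0.1382]
ee_rot: [-0.003, 0.714, 0.7, -0.002]
ft_force: [-0.2, 0.8, 4.8]
grip_width: 0.011
t 3.2 p [0.5675 0.2518 0.1382] jaw -1.15 tilt [-0.007  0.001 -1.   ] F [-0.2  0.8  4.8] T [-0.1  -0.11  0.04] w 0.011 j6 0.381
```

The arm was still settling when that move began, so the grasp sits about 5 mm off along the bar. Regrasping centred.

```bash
python3 -m inch '[[[0.35,0,0,0.01,0],[0.35,0,-0.02,0.01,0],[0.35,-0.003,-0.024,0.01,0],[0.35,-0.003,-0.024,0.01,0],[0.35,-0.003,-0.024,0.01,0]]]'
python3 -c "from h import *;st()"
```

```text
t: 3.7
position: [0.5667, 0.2469, 0.1398]
ee_rot: [-0.003, 0.714, 0.7, -0.003]
ft_force: [-0.8, -0.6, 0.1]
grip_width: 0.0299
t 3.7 p [0.5667 0.2469 0.1398] jaw -1.15 tilt [-0.008  0.001 -1.   ] F [-0.8 -0.6  0.1] T [ 0.04 -0.    0.03] w 0.0299 j6 0.374
```

```bash
python3 -m inch '[[[0.1,0,0,0,0],[0,0,0,0,0],[0,0,0,0,0],[0,0,0,0,0],[0,0,0,0,0]]]'
python3 -c "from h import *;st()"
python3 -m inch '[[[0,0,0,0,-0.09],[0,0,0,-0.001,-0.18],[0,0,0,-0.001,-0.25],[0,0,0,-0.002,-0.25],[0,0,0,-0.002,-0.25]]]'
python3 -c "from h import *;st()"
```

```text
t: 4.2
position: [0.5669, 0.2468, 0.1398]
ee_rot: [-0.003, 0.714, 0.7, -0.002]
ft_force: [2.1, -0.5, -1.1]
grip_width: 0.0106
t 4.2 p [0.5669 0.2468 0.1398] jaw -1.16 tilt [-0.008  0.001 -1.   ] F [ 2.1 -0.5 -1.1] T [ 0.03 -0.38  0.02] w 0.0106 j6 0.374
t: 4.7
position: [0.5669, 0.2467, 0.1394]
ee_rot: [-0.003, 0.836, 0.548, -0.002]
ft_force: [1.4, -1.0, 0.4]
grip_width: 0.0103
t 4.7 p [0.5669 0.2467 0.1394] jaw -23.5 tilt [-0.007  0.003 -1.   ] F [ 1.4 -1.   0.4] T [-0.1  -0.18 -0.07] w 0.0103 j6 0.763
```

```bash
python3 -m inch '[[[0,0,0,0,-0.09],[0,0,0,-0.001,-0.18],[0,0,0,-0.001,-0.25],[0,0,0,-0.002,-0.25]]]'
python3 - <<'E'
from h import *
st();p,d=env.camera("side");cv2.imwrite("pics/s2.png",cv2.resize(p[180:300,130:330,::-1],None,fx=4,fy=4,interpolation=2));st()
E
```

```text
t: 5.1
position: [0.567, 0.2467, 0.139]
ee_rot: [-0.004, 0.927, 0.375, -0.001]
ft_force: [2.1, 0.4, -0.3]
grip_width: 0.0108
t 5.1 p [0.567  0.2467 0.139 ] jaw -45.93 tilt [-0.005  0.006 -1.   ] F [ 2.1  0.4 -0.3] T [ 0.08 -0.3  -0.09] w 0.0108 j6 1.154
t 5.15 p [0.5669 0.2468 0.139 ] jaw -45.77 tilt [-0.005  0.006 -1.   ] F [ 1.7 -0.6 -0.4] T [-0.02 -0.33 -0.11] w 0.0108 j6 1.151
```

View pics/s2.png

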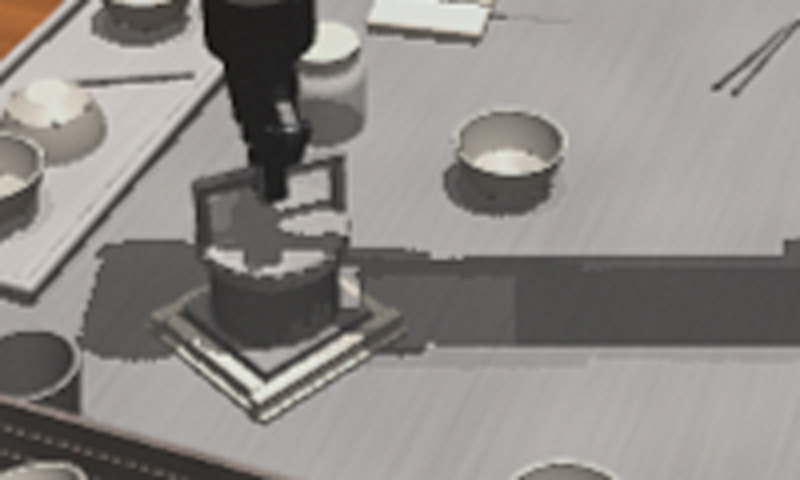

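The side view shows the bar turned with the gripper at (270,190), and the canister still square in its nest. About 0.78 rad has been turned so far. Smaller steps now, watching the torque.

```bash
for i in 1 ; do python3 -m inch '[[[0,0,0,0,-0.05],[0,0,0,-0.001,-0.1],[0,0,0,-0.001,-0.1]]]' >/dev/null; python3 -c "from h import *;st()"; done
python3 -m inch '[[[0,0,0,0,-0.05],[0,0,0,-0.001,-0.1],[0,0,0,-0.001,-0.1]]]' >/dev/null; python3 -c "from h import *;st()"
```

```text
t 5.45 p [0.5669 0.2468 0.1388] jaw -54.6 tilt [-0.004  0.007 -1.   ] F [ 2.7 -0.5  0.3] T [-0.05 -0.33 -0.08] w 0.0105 j6 1.305
t 5.75 p [0.567  0.2468 0.1387] jaw -63.4 tilt [-0.003  0.007 -1.   ] F [ 2.1 -0.6 -0.9] T [ 0.02 -0.31 -0.1 ] w 0.0107 j6 1.459
```

```bash
python3 -m inch '[[[0,0,0,0,-0.05],[0,0,0,-0.001,-0.1],[0,0,0,-0.001,-0.1]]]' >/dev/null; python3 -c "from h import *;st()"
```

```text
t 6.05 p [0.567  0.2467 0.1385] jaw -72.19 tilt [-0.001  0.007 -1.   ] F [ 1.9  0.3 -0.3] T [-0.07 -0.27 -0.04] w 0.011 j6 1.612
```

```bash
python3 -m inch '[[[0,0,0,0,-0.05],[0,0,0,-0.001,-0.1],[0,0,0,-0.001,-0.1]]]' >/dev/null; python3 -c "from h import *;st()"
```

```text
t 6.35 p [0.567  0.2467 0.1384] jaw -80.97 tilt [-0.     0.007 -1.   ] F [ 1.  -1.1  0.2] T [-0.08 -0.31 -0.11] w 0.0108 j6 1.765
```

```bash
python3 -m inch '[[[0,0,0,0,-0.05],[0,0,0,-0.001,-0.1],[0,0,0,-0.001,-0.1]]]' >/dev/null; python3 -c "from h import *;st()"
```

```text
t 6.65 p [0.567  0.2466 0.1382] jaw -89.74 tilt [ 0.001  0.007 -1.   ] F [ 1.2 -1.  -0.3] T [-0.13 -0.32 -0.1 ] w 0.0111 j6 1.918
```

```bash
python3 -m inch '[[[0,0,0,0,-0.05],[0,0,0,-0.001,-0.1],[0,0,0,-0.001,-0.1]]]' >/dev/null; python3 -c "from h import *;st()"
```

```text
t 6.95 p [0.567  0.2465 0.138 ] jaw -98.51 tilt [ 0.002  0.007 -1.   ] F [ 1.5 -1.2  0.2] T [-0.17 -0.31 -0.01] w 0.0104 j6 2.072
```

```bash
python3 -m inch '[[[0,0,0,0,-0.05],[0,0,0,-0.001,-0.1],[0,0,0,-0.001,-0.1]]]' >/dev/null; python3 -c "from h import *;st()"
```

```text
t 7.25 p [0.567  0.2464 0.1379] jaw -107.27 tilt [ 0.003  0.006 -1.   ] F [ 1.8 -0.6 -0.9] T [-0.2  -0.27 -0.  ] w 0.0106 j6 2.225
```

```bash
python3 -m inch '[[[0,0,0,0,-0.04],[0,0,0,0,-0.04]]]' >/dev/null; python3 - <<'E'
from h import *
st();p,d=env.camera("side");cv2.imwrite("pics/s3.png",cv2.resize(p[180:300,130:330,::-1],None,fx=4,fy=4,interpolation=2));st()
E
```

```text
t 7.45 p [0.567  0.2464 0.1378] jaw -110.62 tilt [ 0.003  0.006 -1.   ] F [ 0.5 -0.9  0.1] T [-0.22 -0.27 -0.11] w 0.0106 j6 2.283
t 7.5 p [0.567  0.2464 0.1378] jaw -110.59 tilt [ 0.003  0.006 -1.   ] F [ 1.3 -2.1  0.5] T [-0.16 -0.24 -0.05] w 0.0111 j6 2.283
```

View pics/s3.png

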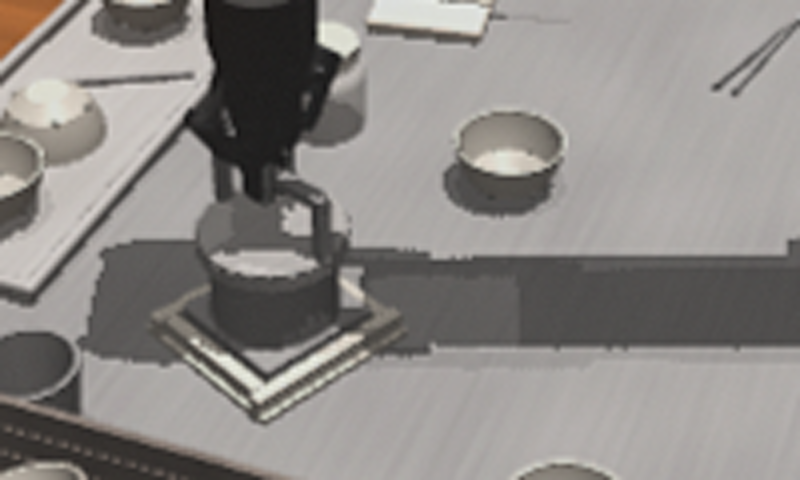

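The bar has followed the jaws with no slip: its near post is now at (320,225), and the nest and canister are unmoved. No gasket yet at 1.91 rad, so I'll continue in 0.06 rad steps.

```bash
python3 -m inch '[[[0,0,0,0,-0.04],[0,0,0,0,-0.04]]]' >/dev/null; python3 -c "from h import *;st()"
```

```text
t 7.7 p [0.567  0.2464 0.1378] jaw -114.02 tilt [ 0.004  0.006 -1.   ] F [ 1.9 -0.5  0. ] T [-0.24 -0.24 -0.08] w 0.0107 j6 2.343
```

```bash
python3 -m inch '[[[0,0,0,0,-0.04],[0,0,0,0,-0.04]]]' >/dev/null; python3 -c "from h import *;st()"
```

```text
t 7.9 p [0.5669 0.2464 0.1378] jaw -117.43 tilt [ 0.004  0.006 -1.   ] F [ 1.  -2.3  0.1] T [-0.29 -0.27  0.27] w 0.0109 j6 2.403
```

```bash
python3 -m inch '[[[0,0,0,0,-0.04],[0,0,0,0,-0.04]]]' >/dev/null; python3 -c "from h import *;st();st()"
```

```text
t 8.1 p [0.5669 0.2462 0.1378] jaw -120.85 tilt [ 0.004  0.005 -1.   ] F [ 1.9 -2.6 -0.6] T [-0.38 -0.26  0.33] w 0.0111 j6 2.462
t 8.1 p [0.5669 0.2462 0.1378] jaw -120.85 tilt [ 0.004  0.005 -1.   ] F [ 1.9 -2.6 -0.6] T [-0.38 -0.26  0.33] w 0.0111 j6 2.462
```

The gasket bit between jaw -114° and -117.4°: torque jumped by about 0.35 N m. That puts the seal at 0.06–0.12 rad now, so another 0.12 rad or so.

```bash
python3 -m inch '[[[0,0,0,0,-0.04],[0,0,0,0,-0.04]]]' >/dev/null; python3 -c "from h import *;st()"
python3 -m inch '[[[0,0,0,0,-0.035],[0,0,0,0,-0.035]]]' >/dev/null; python3 -c "from h import *;st()"
```

```text
t 8.3 p [0.5669 0.246  0.1378] jaw -124.28 tilt [ 0.004  0.004 -1.   ] F [ 1.5 -2.9 -0.5] T [-0.47 -0.25  0.4 ] w 0.0106 j6 2.522
t 8.5 p [0.5669 0.2457 0.1378] jaw -127.26 tilt [ 0.005  0.003 -1.   ] F [ 1.5 -3.5  0.2] T [-0.61 -0.22  0.48] w 0.0107 j6 2.574
```

```bash
python3 -m inch '[[[0,0,0,0,-0.014],[0,0,0,0,-0.014],[0,0,0,0,-0.014]]]' >/dev/null; python3 -c "from h import *;st()"
python3 -m inch '[[[0.2,0,0,0,0],[0.5,0,0,0,0],[0.8,0,0,0,0],[1,0,0,0,0]]]'; python3 -c "from h import *;st()"
```

```text
t 8.8 p [0.5669 0.2456 0.1379] jaw -128.45 tilt [ 0.005  0.003 -1.   ] F [ 1.  -4.2  0.9] T [-0.63 -0.28  0.65] w 0.0106 j6 2.595
t: 9.2
position: [0.5668, 0.2459, 0.1378]
ee_rot: [-0.002, 0.944, -0.329, 0.002]
ft_force: [-0.3, -0.8, -0.3]
grip_width: 0.0599
t 9.2 p [0.5668 0.2459 0.1378] jaw -128.43 tilt [ 0.005  0.004 -1.   ] F [-0.3 -0.8 -0.3] T [0.   0.02 0.03] w 0.0599 j6 2.595
```

Lid snug: torque 0.65 N m at the last step and about 0.19–0.25 rad past the gasket. Next I'll rise, turn half a turn (to get the last joint off its limit) and look.

```bash
python3 -m inch '[[[1,0,0,0.2,0],[1,0,0,0.4,0.05],[1,0,0,0.55,0.15],[1,0,0,0.55,0.24],[1,0,0,0.55,0.33]]]'>/dev/null
python3 -m inch '[[[1,0,0,0,0.2],[1,0,0,0,0.3],[1,0,0,0,0.4],[1,0,0,0,0.5],[1,0,0,0,0.5]]]'>/dev/null
python3 -m inch '[[[1,0,0,0,0.2],[1,0,0,0,0.3],[1,0,0,0,0.4],[1,0,0,0,0.5],[1,0,0,0,0.5]]]'>/dev/null
python3 -m inch '[[[1,0,0,0,0.2],[1,0,0,0,0.3],[1,0,0,0,0.4],[1,0,0,0,0.5],[1,0,0,0,0.5]]]'>/dev/null
python3 -c "from h import *;st()"
```

```text
t 11.2 p [0.567  0.2469 0.2499] jaw 30.55 tilt [-0.009  0.    -1.   ] F [ 0.2  0.3 -0.1] T [0.   0.01 0.01] w 0.0853 j6 -0.178
```

```bash
python3 -m inch '[[[1,0,0,0,0.1],[1,0,0,0,0.18],[1,0,0,0,0.234],[1,0,0,0,0.234],[1,0,0,0,0.234]]]'>/dev/null
cat >> h.py <<'E'
def wrist(name):
    o=st();p,d=env.camera("wrist");cv2.imwrite(f"pics/{name}.png",p[:,:,::-1])
    i=env.camera_info("wrist");K=i['mtx'];T=i['tool_from_camera'];_,m=yaw(o)
    v,u=np.mgrid[:384,:512];x=u-K[0,2];y=v-K[1,2];r=np.hypot(x,y)+1e-9
    s=np.tan(r/K[0,0])/r
    P=np.stack([x*s*d,-y*s*d,-d],-1)
    return p,d,(P@T[:3,:3].T+T[:3,3])@m.T+o['position']
E
python3 - <<'E'
from h import *
p,d,W=wrist("w2")
for n in("wrist","top","side"):
    if n!="wrist":
        p,d=env.camera(n);W=cloud(n,p,d)
    k=(d>0)&(np.hypot(W[...,0]-.566,W[...,1]-.2475)<.08)&(W[...,2]>.145)&(W[...,2]<.163)
    if n!='top' and n!='wrist': k&=W[...,2]>.150
    Q=W[k]; print(n,k.sum(),np.median(Q[:,2]),rect(Q[:,:2]) if len(Q) else '')
E
```

```text
t 11.7 p [0.567 0.247 0.25 ] jaw 51.48 tilt [-0.009 -0.003 -1.   ] F [ 0.1 -0.2 -0.3] T [ 0.05  0.04 -0.08] w 0.0857 j6 -0.543
wrist 1827 0.15321037085767758 (array([565.9, 246. ]), array([ 12.1, 109.4]), 53.2)
top 93 0.1535240095737142 (array([565.3, 244.9]), array([ 12.7, 108.6]), 53.9)
side 113 0.1528838634464517 (array([563.8, 248.3]), array([ 13.3, 109. ]), 52.9)
```

View pics/w2.png

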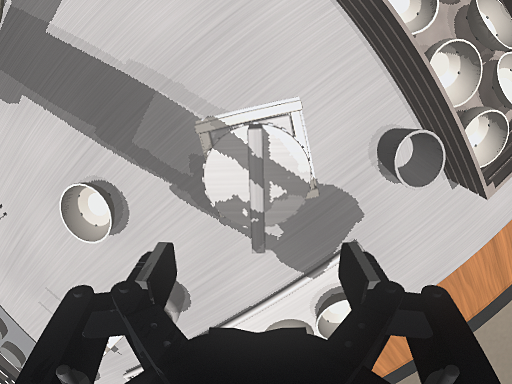

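The wrist view shows the bar from (256,125) to (259,252). It is at (0.566, 0.246), with its top at 0.153, about 2 mm lower than before as expected. Canister square in the nest. Regrasping.

```bash
python3 -m inch '[[[1,-0.005,-0.005,-0.2,0.014],[1,-0.005,-0.005,-0.4,0.014],[1,-0.005,-0.005,-0.5,0.014],[1,-0.005,-0.005,-0.565,0.014],[0.6,-0.005,-0.005,-0.565,0.014]]]'
python3 -c "from h import *;st()"
```

```text
t: 12.35
position: [0.5652, 0.2456, 0.1348]
ee_rot: [-0.005, 0.319, 0.948, -0.004]
ft_force: [-0.1, -0.1, -0.6]
grip_width: 0.0728
t 12.35 p [0.5652 0.2456 0.1348] jaw 52.76 tilt [-0.012 -0.005 -1.   ] F [-0.1 -0.1 -0.6] T [ 0.   -0.01 -0.08] w 0.0728 j6 -0.566
```

```bash
python3 -m inch '[[[0.3,0,0,0.01,0],[0.1,0,0,0.01,0],[0,0,0,0.01,0],[0,0,0,0.01,0],[0,0,0,0.01,0]]]'>/dev/null
python3 -c "from h import *;st()"
python3 -m inch '[[[0,0,0,0,0],[0,0,0,0.02,0],[0,0,0,0.06,0],[0,0,0,0.12,0],[0,0,0,0.2,0]]]'>/dev/null
python3 -c "from h import *;st()"
python3 -m inch '[[[0,0,0,0.1,0],[0,0,0,0.25,0],[0,0,0,0.4,0],[0,0,0,0.5,0],[0,0,0,0.5,0]]]'>/dev/null
python3 - <<'E'
from h import *
st();p,d=env.camera("side");cv2.imwrite("pics/s4.png",cv2.resize(p[130:300,130:330,::-1],None,fx=3.5,fy=3.5,interpolation=2));st()
E
```

```text
t 12.85 p [0.5657 0.2459 0.1381] jaw 52.77 tilt [-0.01  -0.004 -1.   ] F [0.9 0.2 3.9] T [ 0.06 -0.1   0.11] w 0.0112 j6 -0.566
t 13.35 p [0.5652 0.2457 0.1781] jaw 52.77 tilt [-0.012 -0.004 -1.   ] F [ 0.4  0.9 -6.5] T [-0.01  0.04  0.01] w 0.0107 j6 -0.566
t 13.85 p [0.566  0.246  0.2843] jaw 52.76 tilt [-0.004 -0.001 -1.   ] F [-0.   1.1 -5.3] T [ 0.08 -0.19  0.  ] w 0.0107 j6 -0.566
t 13.9 p [0.5657 0.2459 0.2812] jaw 52.76 tilt [-0.007 -0.003 -1.   ] F [-1.  -0.4 -5.9] T [ 0.03  0.01 -0.01] w 0.0109 j6 -0.566
```

View pics/s4.png

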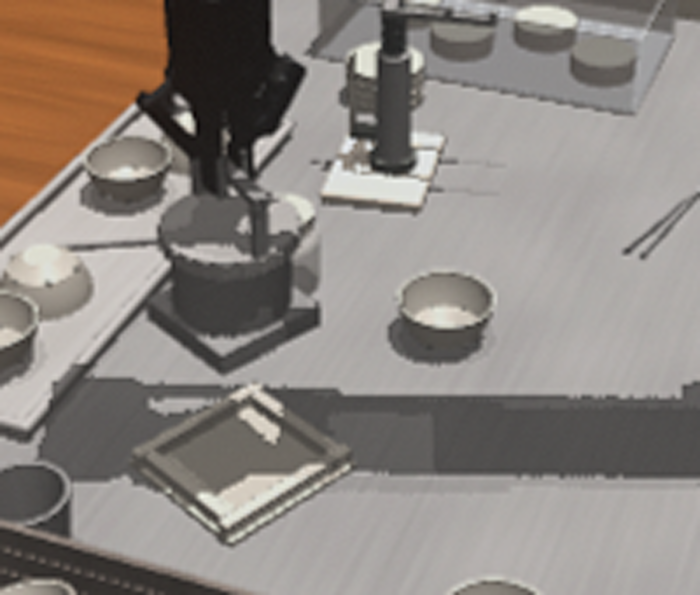

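Side view: the canister hangs straight in the gripper, clear of the nest, weighing about 5.7 N, so the hook should sink about 22 mm. Carrying it to a point in front of the hook.

```bash
python3 -m inch '[[[0,-0.02,-0.08,0,-0.02],[0,-0.07,-0.22,0,-0.08],[0,-0.13,-0.4,0,-0.14],[0,-0.2,-0.6,0,-0.19],[0,-0.27,-0.8,0,-0.24]]]'>/dev/null
python3 -c "from h import *;st()"
python3 -m inch '[[[0,-0.07,-0.2,0,-0.06],[0,-0.14,-0.4,0,-0.12],[0,-0.21,-0.6,0,-0.18],[0,-0.28,-0.8,0,-0.22],[0,-0.34,-0.95,0,-0.245]]]'>/dev/null
python3 -c "from h import *;st()"
```

```text
t 14.4 p [0.5102 0.0841 0.2793] jaw 30.94 tilt [-0.011 -0.001 -1.   ] F [ 0.6 -1.3 -5.9] T [-0.14 -0.15  0.01] w 0.0105 j6 -0.443
t 14.9 p [ 0.4401 -0.1083  0.2776] jaw 8.6 tilt [-0.013  0.003 -1.   ] F [ 1.1  0.5 -5.4] T [ 0.18 -0.15 -0.02] w 0.0107 j6 -0.466
```

```bash
python3 -m inch '[[[0,-0.05,-0.2,0,0.004],[0,-0.1,-0.4,0,0.004],[0,-0.14,-0.58,0,0.004],[0,-0.17,-0.72,-0.03,0.004],[0,-0.19,-0.83,-0.06,0.004]]]'>/dev/null
python3 -c "from h import *;st()"
python3 -m inch '[[[0,0,0,-0.05,0],[0,0,0,-0.1,0],[0,0,0,-0.14,0],[0,0,0,-0.14,0],[0,0,0,-0.14,0]]]'>/dev/null
python3 - <<'E'
from h import *
st()
for n,(x0,y0,x1,y1) in dict(top=(260,90,400,270),side=(180,100,360,220)).items():
    p,d=env.camera(n);np.savez(n+'5.npz',p=p,d=d);cv2.imwrite(f"pics/{n}5.png",cv2.resize(p[y0:y1,x0:x1,::-1],None,fx=3,fy=3,interpolation=2))
    W=cloud(n,p,d)
    m=(d>0)&(np.hypot(W[...,0]-.53,W[...,1]+.257)<.06)&(W[...,2]>.2)&(W[...,2]<.235)
    Q=(W[m][:,:2]-[.5314,-.258]);th=np.radians(9);Q=Q@np.array([[np.cos(th),np.sin(th)],[-np.sin(th),np.cos(th)]]).T
    for s in(-1,1):
        k=abs(Q[:,1]-s*.031)<.01;
        if k.sum()>8: print(n,s,k.sum(),np.polyfit(Q[k,0],Q[k,1],1),np.sort(Q[k,0])[:3])
    # bar ends
    m=(d>0)&(np.hypot(W[...,0]-.402,W[...,1]+.275)<.075)&(W[...,2]>.230)&(W[...,2]<.25)
    print(n,m.sum(),rect(W[m][:,:2]) if m.sum()>4 else '', np.median(W[m][:,2]))
E
```

```text
t 15.4 p [ 0.4003 -0.2761  0.2639] jaw 8.78 tilt [-0.015  0.004 -1.   ] F [ 0.9  0.7 -5.7] T [ 0.11 -0.09  0.03] w 0.0104 j6 -0.825
t 15.9 p [ 0.4004 -0.2754  0.2359] jaw 8.85 tilt [-0.015  0.004 -1.   ] F [ 0.2  0.  -6.1] T [ 0.05 -0.05 -0.01] w 0.0106 j6 -0.824
top -1 114 [-0.00238771 -0.03117328] [-0.02588662 -0.02521726 -0.02515006]
top 1 112 [-0.0009566   0.03034379] [-0.02562256 -0.02551525 -0.02507724]
top 32 (array([ 397.8, -246.1]), array([18. , 51.5]), 23.8) 0.24789337142429071
side -1 68 [-0.02600767 -0.02949748] [-0.02635015 -0.02543976 -0.02520035]
side 1 72 [-0.01925306  0.03267405] [-0.02595548 -0.02449685 -0.02418434]
side 62 (array([ 397.9, -274. ]), array([115.3,  35. ]), 84.4) 0.24246793249474013
```

View pics/top5.png

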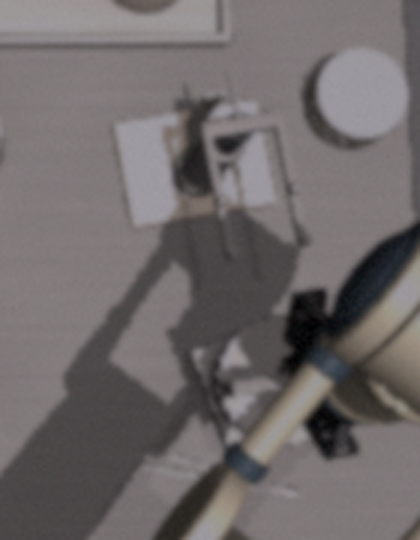

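View pics/side5.png

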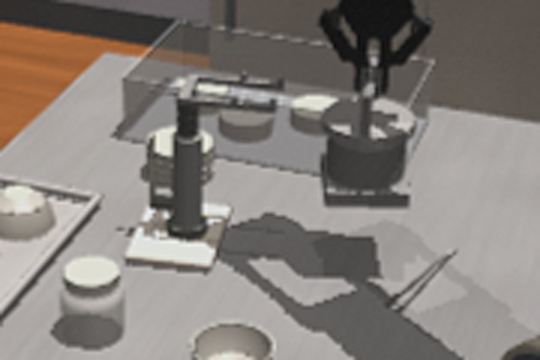

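The saddle re-measures within 1 mm. In the side view the canister is level in front of the hook, with its window at prong height. Moving in from the front.

```bash
python3 -m inch '[[[0,0.05,0.006,-0.02,0],[0,0.13,0.017,-0.02,0],[0,0.22,0.029,-0.02,0],[0,0.3,0.04,-0.02,0],[0,0.33,0.044,-0.02,0]]]'>/dev/null
python3 -c "from h import *;st()"
```

```text
t 16.5 p [ 0.4685 -0.2663  0.2323] jaw 8.93 tilt [-0.014  0.004 -1.   ] F [-1.  -0.7 -6.3] T [0.01 0.16 0.04] w 0.0104 j6 -0.734
```

```bash
python3 -m inch '[[[0,0.08,0.01,0,0],[0,0.18,0.023,0,0],[0,0.27,0.035,0,0],[0,0.315,0.041,0,0],[0,0.315,0.041,0,0]]]'>/dev/null
python3 - <<'E'
from h import *
st()
p,d=env.camera("side");cv2.imwrite(f"pics/s6.png",cv2.resize(p[90:230,170:310,::-1],None,fx=4,fy=4,interpolation=2));st()
E
```

```text
t 17.0 p [ 0.5323 -0.2577  0.2318] jaw 8.99 tilt [-0.014  0.004 -1.   ] F [-1.1 -0.3 -5.1] T [0.01 0.14 0.04] w 0.0107 j6 -0.664
t 17.05 p [ 0.5314 -0.258   0.232 ] jaw 8.96 tilt [-0.015  0.004 -1.   ] F [-0.9 -0.7 -5.1] T [0.07 0.07 0.01] w 0.0106 j6 -0.665
```

View pics/s6.png

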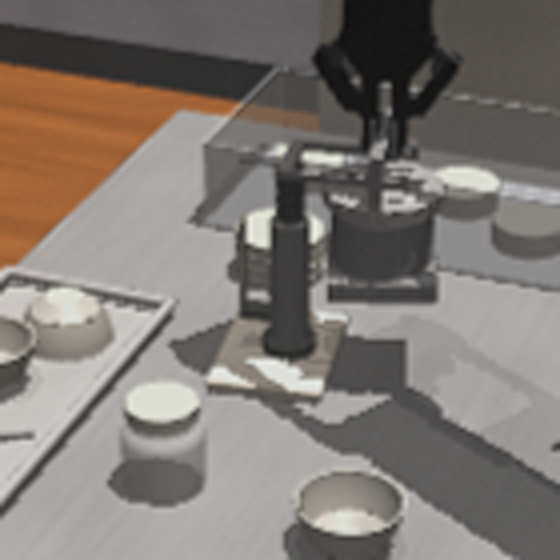

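Prongs are through the window with the bar across them. Lowering slowly while watching the vertical force.

```bash
python3 -m inch '[[[0,0,0,-0.03,0],[0,0,0,-0.06,0],[0,0,0,-0.08,0],[0,0,0,-0.1,0],[0,0,0,-0.1,0]]]'>/dev/null
python3 -c "from h import *;st()"
python3 -m inch '[[[0,0,0,-0.012,0],[0,0,0,-0.024,0],[0,0,0,-0.036,0],[0,0,0,-0.048,0],[0,0,0,-0.06,0]]]'>/dev/null
python3 -c "from h import *;st()"
```

```text
t 17.55 p [ 0.5309 -0.2579  0.2109] jaw 8.94 tilt [-0.016  0.005 -1.   ] F [ 0.6  0.  -5.8] T [ 0.    0.03 -0.04] w 0.0108 j6 -0.664
t 18.05 p [ 0.531  -0.258   0.1993] jaw 8.94 tilt [-0.016  0.004 -1.   ] F [-1.1 -0.3 -2.9] T [-0.02  0.09 -0.01] w 0.0107 j6 -0.664
```

```bash
python3 -m inch '[[[0,0,0,-0.012,0],[0,0,0,-0.024,0],[0,0,0,-0.036,0],[0,0,0,-0.046,0],[0,0,0,-0.05,0]]]'>/dev/null
python3 -c "from h import *;st()"
python3 -m inch '[[[0,0,0,0,0],[0,0,0,0,0]]]'>/dev/null
python3 - <<'E'
from h import *
F=[]
for _ in range(4):
    env.camera("side");F.append(env.observe()['ft_force'][2])
st();print(np.round(F,2))
p,d=env.camera("side");cv2.imwrite(f"pics/s7.png",cv2.resize(p[90:230,170:310,::-1],None,fx=4,fy=4,interpolation=2))
E
```

```text
t 18.55 p [ 0.531  -0.2581  0.1893] jaw 8.94 tilt [-0.015  0.004 -1.   ] F [-1.1  0.9 -1.3] T [0.03 0.19 0.03] w 0.0108 j6 -0.664
t 18.95 p [ 0.531  -0.2581  0.1895] jaw 8.94 tilt [-0.015  0.004 -1.   ] F [-1.3 -0.4 -0.1] T [-0.01  0.2   0.  ] w 0.0111 j6 -0.664
[-0.72 -0.84 -1.53 -0.14]
```

View pics/s7.png

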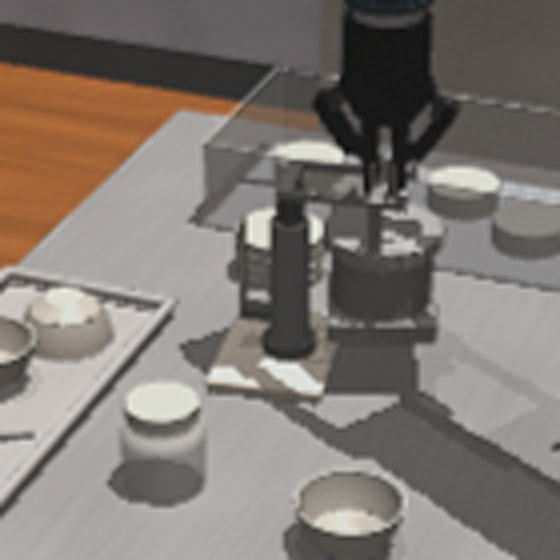

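The force shows the hook taking nearly all the weight, about 0.8 N still to go. Down 3 mm more, then open.

```bash
python3 -m inch '[[[0,0,0,-0.007,0],[0,0,0,-0.014,0],[0,0,0,-0.014,0]]]'>/dev/null
python3 -c "from h import *;st()"
python3 -m inch '[[[0.1,0,0,0,0],[0.2,0,0,0,0],[0.35,0,0,0,0],[0.5,0,0,0,0],[0.6,0,0,0,0]]]'>/dev/null
python3 - <<'E'
from h import *
st()
p,d=env.camera("side");cv2.imwrite(f"pics/s8.png",cv2.resize(p[90:230,170:310,::-1],None,fx=4,fy=4,interpolation=2))
E
```

```text
t 19.3 p [ 0.531  -0.2581  0.1864] jaw 8.94 tilt [-0.015  0.004 -1.   ] F [-1.5  0.3  0.2] T [0.07 0.26 0.02] w 0.0107 j6 -0.664
t 19.8 p [ 0.5312 -0.2581  0.1865] jaw 8.94 tilt [-0.015  0.004 -1.   ] F [ 0.1 -0.1 -0.1] T [-0.04 -0.03 -0.03] w 0.0512 j6 -0.664
```

View pics/s8.png

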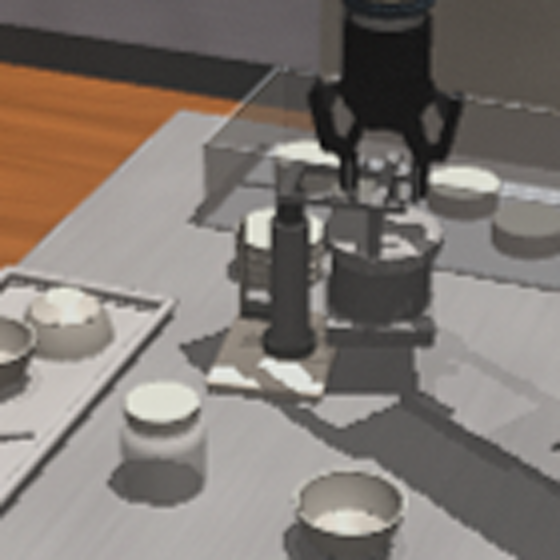

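The jaws are open and the canister hangs on the prongs. Rising straight up slowly, then checking.

```bash
python3 -m inch '[[[0.6,0,0,0.03,0],[0.6,0,0,0.08,0],[0.6,0,0,0.15,0],[0.6,0,0,0.3,0],[0.6,0,0,0.45,0]]]'>/dev/null
python3 -m inch '[[[0.6,0,0,0.15,0],[0.6,0,0,0.25,0],[0.6,0,0,0.25,0],[0.6,0,0,0.25,0],[0.6,0,0,0.25,0]]]'>/dev/null
python3 -m inch '[[[0.6,0,0,0,0],[0.6,0,0,0,0],[0.6,0,0,0,0],[0.6,0,0,0,0],[0.6,0,0,0,0]]]'>/dev/null
python3 - <<'E'
from h import *
for j in range(2):
    p,d,W=wrist(f"w9_{j}")
    k=(d>0)&(np.hypot(W[...,0]-.531,W[...,1]+.258)<.066)&(W[...,2]>.192)&(W[...,2]<.215)
    th=np.radians(9);Q=(W[k][:,:2]-[.5314,-.258])@np.array([[np.cos(th),np.sin(th)],[-np.sin(th),np.cos(th)]]).T
    z=W[k][:,2];b=abs(Q[:,0])<.03
    print('bar',b.sum(),rect(Q[(z>.198)&b]),np.median(z[b]))
    for s in(-1,1):
        b=(Q[:,1]*s>.037)&(Q[:,1]*s<.053)&(z>.197)&(abs(Q[:,0])<.012);print(s,b.sum(),np.median(z[b]),np.median(Q[b,0]))
p,d=env.camera("side");cv2.imwrite(f"pics/s9.png",cv2.resize(p[90:230,170:310,::-1],None,fx=4,fy=4,interpolation=2))
W=cloud("side",p,d);k=(d>0)&(np.hypot(W[...,0]-.531,W[...,1]+.258)<.09)&(W[...,2]>.04)&(W[...,2]<.1);print('foot',W[k][:,2].min(),np.percentile(W[k][:,2],[2,10]))
E
```

```text
t 21.35 p [ 0.5308 -0.2579  0.3269] jaw 8.94 tilt [-0.017  0.005 -1.   ] F [ 0.2  0.2 -0.9] T [ 0.04 -0.01  0.04] w 0.051 j6 -0.665
bar 1833 (array([ 0.5, -0.8]), array([110.5,  50.3]), 90.0) 0.20110592965403254
-1 195 0.2012618385987067 -0.00019108234291093703
1 233 0.20141340014374898 -0.00035598851433206626
t 21.4 p [ 0.5308 -0.2579  0.327 ] jaw 8.94 tilt [-0.017  0.005 -1.   ] F [-0.7 -0.6  0.8] T [-0.    0.02 -0.01] w 0.0512 j6 -0.665
bar 1849 (array([ 0.5, -0.1]), array([ 50.2, 109. ]), 0.1) 0.2011505511088394
-1 194 0.20125216225989534 -0.00016652759999610876
1 234 0.201432268750266 -0.0003309964859605926
foot 0.04096897941678629 [0.04848913 0.05744505]
```

View pics/w9_1.png

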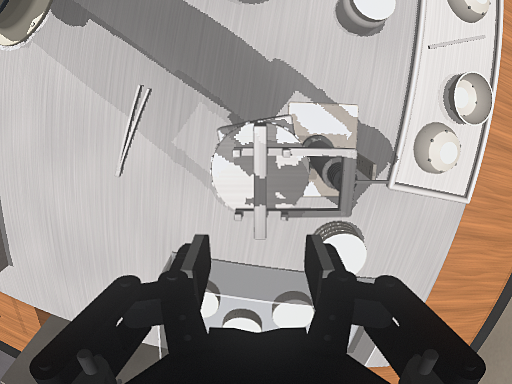

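View pics/s9.png

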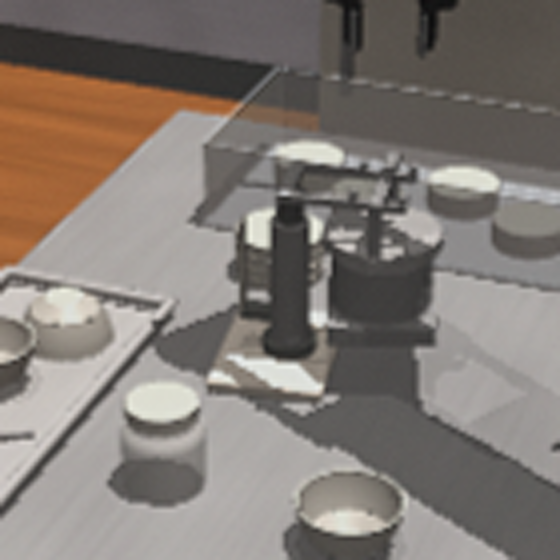

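The bar lies across both prongs between the tips and the bumps: (260,125)–(260,238) in the wrist view. Its two ends are level at 0.201 m, the hook has sunk about 24 mm, and the two frames match, so it is still. Handing in.

```bash
python3 -c "
from bench import env
print(env.job_done())"
```

```text
the job is handed in; nothing more can be done
None
```

The canister is closed and hanging level and still on the two-pronged hook. I handed the job in at about 21.5 s; no verdict is reported.

**Lid:** I turned it clockwise about 2.2 rad in one grasp. The gasket bit after about 2.0 rad, and the last held torque read 0.65 N m. I estimate it sits 0.17–0.25 rad past the gasket.

**Hanging:** I regrasped the bar, lifted the canister (about 5.7 N), brought it in from the front and lowered it until the hook carried all the weight. Then I let go and rose clear.

**Last checks:**
- The bar is within about 1 mm of the middle of the seats.
- Both bar ends read 0.201 m, within 0.2 mm of each other.
- The hook has sunk about 24 mm.
- Two wrist pictures 0.05 s apart agreed.
- The gripper is more than 100 mm above the bar, and nothing else looks moved in the pictures.

**What disagreed or went wrong:**
- The first grasp was about 5 mm off along the bar because the arm was still settling, so I redid it before turning.
- After I let go, the bar measured about 1.4° less turned than the gripper. I put this down to play in the nest or some give in the fingers, and the seal estimate allows for it.
- While the lid ran free, the torque read about -0.08 N m instead of +0.08, so the torque readings carry an offset of roughly 0.15 N m.
- I could not read the seal directly, so its value comes from torque and turn angle.

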